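Open the specimen jar in the brace block

ROBOT

A 6-joint arm with a two-finger parallel gripper is mounted at the origin on a cart in front of the work surface, level with it; the furniture and walls round the work are solid. World frame = base frame: x ahead of the robot, y to its left, z up, the work surface at z = 0. Lengths are in mm, angles in rad, forces in N, time in s.
With the tool pointing down it reaches from about 300 to 775 mm from the base axis. Payload 14.6 kg.
Tool frame: the origin (TCP) lies at the very end of the fingers, on their centre line; the grasp point (between the pads) lies 19 mm behind it (robot.grip_depth is the distance from the TCP to the grasp point, in mm); z points along the fingers, y is the direction in which the jaws open and shut (so a half turn about z gives the same grasp; the last joint's range is limited). The gripper opens to 85 mm and grips with 20 to 120 N. Pads are 22 mm wide; open, the fingers measure 114 mm over their backs; the gripper's body (76 mm by 85 mm) begins 54 mm behind the grasp point. The pads swing forward as they close: fully open they stand 13 mm farther back than shut.
Start: joints at [1.22, 0.3, 1.521, -0, 1.321, -0.067], TCP at [154.001, 527.99, 231.281] pointing down, gripper open.
Joint ranges: [-3.03, 3.03], [-0.79, 2.21], [0.23, 2.52], [-1.04, 4.18], [0, 3.07], [-2.55, 2.55]. Speed limits (rad/s): [2.22, 2.22, 2.57, 3.14, 3.14, 3.14].

INTERFACE

Orientations are given as a unit quaternion [w, x, y, z].
In Python, from plant import robot gives the robot as it stands.
- The arm moves only by the shell command python3 -m inch 'ROWS'. ROWS is JSON, a list of rows, each a list of 7 numbers: the shift along the tool's x, y, z in m, then the turn, a rotation vector about the tool's x, y, z in rad, then the opening, from 0 (shut) to 1 (fully open). In form: [[dx, dy, dz, wx, wy, wz, hand], ...]. A call has exactly 10 rows; each row is the pose to reach, as a shift and turn from the pose commanded when the call began, along the tool's axes at that moment; what a row does not reach only later rows make up. A row lasts 1/12 s, in which the tool goes at most 41.7 mm and 7.16 degrees, less where a joint would pass 70% of its speed; a pose out of reach is approached as far as the arm can. A call with a gripper value outside its range is refused whole. The fingers move at their own pace and stop on an object; the grip force is fixed at half the most. Time passes only in rows, so rows that repeat a pose let the fingers close, or fill a call up. It gives the time, the measured TCP pose, the force and the opening at its end, in the units of the state.
- robot.observe(): the state, without advancing time (a new reading comes with each control period).
- robot.get_image(name): name is "scene" or "top" or "wrist"; returns a dict with "pixels" (420x560x3 uint8, blue, green, red), "intrinsics" (3x3 intrinsics, pixels), "dist" ([k1, k2, p1, p2, k3] as OpenCV has them; the pictures are not rectified), "world_from_camera" (4x4, takes a point from camera to world coordinates); the wrist camera has in their place "T_tool_cam" (4x4, takes a point from camera to tool coordinates, whose origin is the TCP and whose axes are the flange's). Camera axes: x right, y down, z forward; pixel columns grow to the right and rows downward; lengths in mm; the calibration is good to about 2 mm. A picture is of the moment at which its call begins: read the wrist's pose just before it. There is no depth.
- robot.sign_off(): hands the job in, once; it reports no verdict.
The state is a dict: "time": time; "joints": joint angles; "qd": joint speeds; "effort": joint torques, N m; "tool_pos": TCP position; "tcp_rot": TCP orientation; "force": force on the tool from outside, world axes, zero at the start; "torque": the same for the moment, N m; "grip_width": opening from 0.0 (shut) to 1.0 (fully open).
Only numpy, scipy, OpenCV 4.12 (cv2) and the standard library are available. Lean on these libraries where they do the work, as an engineer would, in place of code of your own. Each camera call takes 0.05 s, during which the arm holds its last target. There are 200 camera calls.

TASK

Take the square specimen jar, cap still closed, up off the two-pronged hanger and, keeping it upright, stand it down in the square well of the brace block, which keeps it from spinning. Then unscrew its tight cap counter-clockwise about a sixth of a turn, stopping when the threads let go, and lift it straight up; the program finishes while still holding the cap level over the open jar, its lower edge two to four centimetres above the mouth, the jar left standing in the well. Do not disturb the other things on the table.

Things in the scene. Friction and masses are not known exactly. Their poses are not given: they have to be found in the camera images.
- cap_center (a point): centre of the white round screw cap, 50 mm diameter, 30 mm high, on its axis 15 mm under its flat top; upper 16 mm ribbed at full diameter, skirt below 46 mm wide. z up along the jar's axis, x turns with the cap. 35 g. Three thread lugs lock it to the jar: while closed, lifting the cap lifts the jar.
- jar_center (a point): middle of the clear square jar body, 50 x 50 x 58 mm, 29 mm above its underside. z up, x and y square to its sides. White ears 24 mm wide, 5 mm thick stick out along +y and -y to 44 mm from the axis, undersides 52 mm above the jar's underside. Closed cap: lower edge 69 mm, top 99 mm above the jar's underside. About 0.19 kg.
- jar_mouth (a point): centre of the rim of the jar's round neck (30 mm diameter), 83 mm above its underside. With the cap on, this point is 1 mm below cap_center; the cap's skirt reaches 14 mm down past the rim.
- ring (a joint): rad; stiff white thread ring on the neck: turns with the cap by three teeth, stays on the jar. 0 closed; positive unscrews, counter-clockwise from above. Takes 0.3 N m, cap does not rise. Lugs let go at 0.6, would catch the next thread from 1.45; end stop 1.7. Aim for 1.0. Jar turns up to 0.09 in the well first, so turn the cap a little more.
- hook (a point): fixed steel hanger: midway between its two prongs at their top faces, 90 mm above the table. Prongs along x, 60 mm apart inside, 12 mm wide, carry the jar's ears; jar underside hangs 38 mm above the table. Lips 8 mm high before and behind each ear: raise the jar over 10 mm before moving it towards -x (free end), or 60 mm to clear all. Posts at +x; highest point 98 mm.
- well (a point): fixed grey brace block, 94 x 94 x 40 mm, with an open square well 54 x 54 mm, 30 mm deep, mouth chamfered 3 mm. Point: centre of the well's floor, 10 mm above the table; x and y square to its sides. The jar fits at any quarter-turn and stands on the floor, jar_center then 29 mm above this point.
- cup_clear: small clear plastic cup, 59 mm wide, 66 mm high, standing; bystander (origin: centre of its underside)
- tube_2: clear conical tube with screw cap, 22 x 119 mm, lying; bystander (origin: centre of its underside)
- marker_blue: slim marker pen, 15 x 141 mm, lying; bystander (origin: centre of its underside)
- cryovial_5: small vial, 13 x 48 mm, lying; bystander (origin: centre of its underside)
- forceps_1: steel forceps, 15 x 104 mm, lying; bystander (origin: centre of its underside)
- tape_roll: roll of tape, 76 mm wide, 19 mm high, lying flat; bystander (origin: centre of its underside)
- jar: the jar as a whole; origin: centre of its underside, axes as jar_center
- cap: the cap as a whole; origin: centre of its lower edge, 15 mm below cap_center
- hanger: the hanger as a whole, fixed; origin on the table 90 mm below hook. (A tall solid cabinet stands behind the right edge of the table, nearest corner 0.54 m ahead and 0.15 m right of the robot base: swing round with the arm drawn in.)
Not all that is in view belongs to the job. Of the things like the cap, leave any that is purple; of the rest the larger one is meant.

How it is judged (in metres and radians):
On the way, in this order (a step that is already met when the one before it is completed fails the run):
1. the jar, still closed, is lifted off the hanger (distance between jar_center and hook above 0.06 m and contact force between jar and hanger below 0.05 N and distance between cap_center and jar_mouth below 0.006 m and value of joint ring below 0.3 rad), for 0.1 s.
2. the jar stands upright on the floor of the well, its cap still closed (horizontal distance between jar_center and well below 0.006 m and angle between jar_center's own z axis and vertical below 0.08 rad and z of jar_center in the frame of well between 0.024 and 0.033 m and distance between cap_center and jar_mouth below 0.006 m and value of joint ring below 0.4 rad), for 0.1 s.
3. the cap is unscrewed until the threads let go, the jar still in the well (horizontal distance between jar_center and well below 0.006 m and angle between jar_center's own z axis and vertical below 0.08 rad and z of jar_center in the frame of well between 0.024 and 0.033 m and value of joint ring above 0.6 rad), for 0.1 s.
At the end, for the whole second after the job is handed in: Jar upright on the well floor within 6 mm of centre, not touched by the robot; ring at 0.6 to 1.45 rad; cap still, level within 0.17 rad, held only by the fingers within 15 mm of the jar axis, its lower edge 10 to 55 mm above the mouth (all of step 3 and value of joint ring below 1.45 rad and contact force between the fingers and cap above 1 N and contact force between each of cap, the arm and jar below 0.05 N and horizontal distance between cap_center and jar_mouth below 0.015 m and z of cap_center in the frame of jar_mouth between 0.025 and 0.07 m and angle between cap_center's own z axis and vertical below 0.17 rad and linear speed of each of cap, jar below 0.02 m/s); the arm keeps its last pose, push and grip.
It fails at once if another thing on the table is displaced by more than 30 mm (distance of any of cup_clear, tube_2, marker_blue, cryovial_5, forceps_1, tape_roll from where it was at the start of the episode above 0.03 m).
It fails at once if the jar is tipped by more than about 35 degrees (angle between jar_center's own z axis and vertical above 0.6 rad).
It also fails if it takes over 48 s, if anything falls off the work surface, if the arm or the gripper's body presses on something with over 40 N, if the wrist force passes 120 N, or if a joint passes its speed limit or range.

## Working session

There is one attempt and no reset: what is moved stays moved. The work goes in short steps, Python scripts to look and compute and a shell command to move; the robot and the scene stay as the last step left them, time stands still between calls to the robot, and variables do not carry over. Pictures are saved under pics/ and viewed, about 8 in all and at most 12, crops included, and the job is handed in when it is done.

```bash
mkdir -p pics; ls; cat > h.py <<'E'
import numpy as np, cv2
from plant import robot
from scipy.spatial.transform import Rotation as R
def quat(q): return R.from_quat([q[1],q[2],q[3],q[0]])
def tool():
    s=robot.observe(); T=np.eye(4); T[:3,:3]=quat(s["tcp_rot"]).as_matrix(); T[:3,3]=s["tool_pos"]; return T
def shot(name):
    T=tool(); im=robot.get_image(name)
    W=np.array(im["world_from_camera"]) if "world_from_camera" in im else T@np.array(im["T_tool_cam"])
    return np.array(im["pixels"]),np.array(im["intrinsics"]),np.array(im["dist"]),W
def ray(uv,K,d,W):
    p=cv2.undistortPoints(np.array([[uv]],float),K,d)[0,0]
    return W[:3,3],W[:3,:3]@np.array([p[0],p[1],1])
def onz(uv,z,K,d,W):
    o,r=ray(uv,K,d,W); return o+r*(z-o[2])/r[2]
def proj(P,K,d,W):
    M=np.linalg.inv(W); return cv2.projectPoints(np.array(P,float).reshape(-1,3),cv2.Rodrigues(M[:3,:3])[0],M[:3,3],K,d)[0].reshape(-1,2)
E
python3 - <<'E'
from h import *
print(robot.observe())
for n in("scene","top"):
    p,K,d,W=shot(n); np.savez(f"{n}0.npz",p=p,K=K,d=d,W=W); cv2.imwrite(f"pics/{n}0.png",cv2.resize(p,(800,600))); print(n,W.round(2).tolist(),K.tolist())
E
```

```text
pics
{'time': 0.0, 'joints': array([ 1.22036620e+00,  3.00484262e-01,  1.52162494e+00,  2.41351816e-05,
        1.32070759e+00, -6.66399941e-02]), 'qd': array([ 3.34515034e-04, -3.84655736e-04, -1.03477133e-03, -1.36702405e-04,
        5.06240263e-04, -7.31313451e-05]), 'effort': array([-3.97352524e-04, -5.43477345e+01, -3.61794949e+01, -5.21960374e-06,
        3.98964359e-03,  1.05003750e-05]), 'tool_pos': array([153.92963869, 527.75807921, 230.69554687]), 'tcp_rot': array([-1.38151750e-04,  1.41422324e-01,  9.89949166e-01, -5.96388062e-04]), 'force': array([0.1621928 , 1.09426402, 0.41355364]), 'torque': array([-0.05175589, -0.00367597,  0.0037091 ]), 'grip_width': 1.002177919025765}
scene [[0.72, -0.4, 0.56, 59.85], [-0.69, -0.42, 0.59, -272.92], [-0.01, -0.82, -0.58, 586.71], [0.0, 0.0, 0.0, 1.0]] [[469.1912465687627, 0.0, 280.4684140879389], [0.0, 469.1912465687627, 201.0036614108358], [0.0, 0.0, 1.0]]
top [[0.01, -0.99, 0.14, 394.46], [-1.0, -0.01, 0.01, 228.93], [-0.01, -0.14, -0.99, 949.09], [0.0, 0.0, 0.0, 1.0]] [[422.297189793793, 0.0, 277.2338380619647], [0.0, 422.297189793793, 213.38912265453683], [0.0, 0.0, 1.0]]
```

View pics/scene0.png

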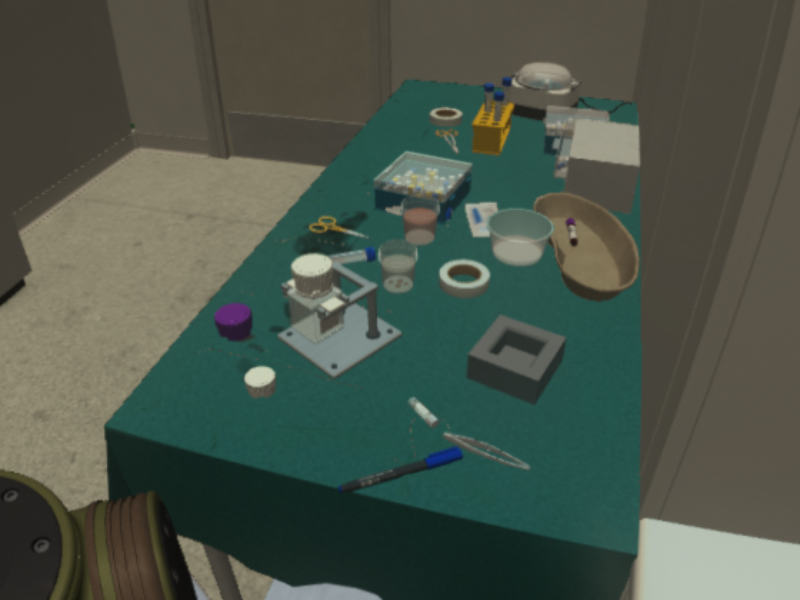

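View pics/top0.png

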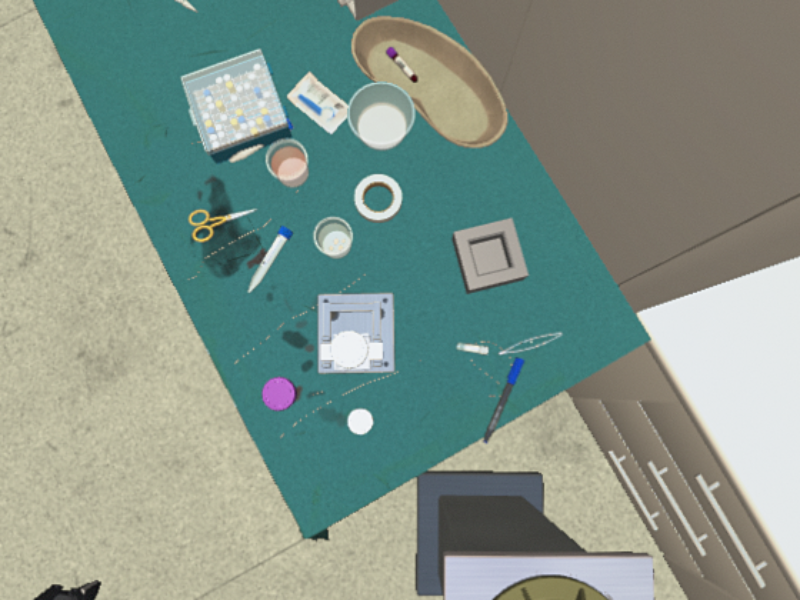

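The scene view shows the jar with its white cap on the hanger at about (313,275) and the brace block at (517,355). It also shows the purple cap and a small white cap, both decoys. In the top view the cap is at (349,350), the block at (490,255) and the hanger base at (356,333).

```bash
cat > m.py <<'E'
from h import *
f=np.load("top0.npz"); p,K,d,W=f["p"],f["K"],f["d"],f["W"]
c=[K,d,W]; hsv=cv2.cvtColor(p,cv2.COLOR_BGR2HSV)
print("px cap/ear/block/hole/table",[p[int(y*.7),int(x*.7)].tolist() for x,y in((349,350),(328,353),(465,255),(490,255),(430,300),(345,310))])
# block: non-green blob around (343,178)
m=((hsv[...,1]<90)).astype(np.uint8)*255
def blob(m,u,v,r):
    z=np.zeros_like(m); cv2.rectangle(z,(u-r,v-r),(u+r,v+r),255,-1); cs=cv2.findContours(m&z,cv2.RETR_EXTERNAL,cv2.CHAIN_APPROX_NONE)[0]; return max(cs,key=cv2.contourArea)
b=blob(m,343,178,38); print("block rect",cv2.minAreaRect(b))
P=np.array([onz(q[0],40,*c)[:2] for q in b],np.float32); print("z40",cv2.minAreaRect(P))
h=blob(m,249,233,38); P=np.array([onz(q[0],8,*c)[:2] for q in h],np.float32); print("hanger base z8",cv2.minAreaRect(P))
g=cv2.cvtColor(p,cv2.COLOR_BGR2GRAY)
roi=cv2.resize(g[215:275,215:280],None,fx=8,fy=8,interpolation=cv2.INTER_CUBIC)
cs=cv2.HoughCircles(roi,cv2.HOUGH_GRADIENT,1,30,param1=80,param2=20,minRadius=80,maxRadius=125)
for q in (cs[0][:3] if cs is not None else []):
    u,v=q[0]/8+215-.4375,q[1]/8+215-.4375; print("cap",u,v,q[2]/8,onz((u,v),137,*c),"rad mm",q[2]/8*(949-137)/422)
A=cv2.resize(p[200:285,205:290],(400,400),interpolation=cv2.INTER_CUBIC)
B=cv2.resize(p[135:220,300:385],(400,400),interpolation=cv2.INTER_CUBIC)
f=np.load("scene0.npz"); q=f["p"]; C=cv2.resize(q[170:270,185:285],(400,400),interpolation=cv2.INTER_CUBIC)
D=cv2.resize(q[205:290,315:400],(400,400),interpolation=cv2.INTER_CUBIC)
cv2.imwrite("pics/crops.png",cv2.resize(np.vstack([np.hstack([A,B]),np.hstack([C,D])]),(600,600)))
E
python3 m.py
```

```text
px cap/ear/block/hole/table [[244, 242, 239], [244, 242, 239], [163, 173, 179], [164, 171, 177], [120, 120, 59], [183, 187, 186]]
block rect ((342.5975341796875, 178.2406768798828), (45.477455139160156, 45.86395263671875), 75.0685806274414)
z40 ((604.382568359375, 93.45640563964844), (100.74600982666016, 101.20321655273438), 14.64299201965332)
hanger base z8 ((484.3236999511719, 298.7107849121094), (137.6892547607422, 124.38927459716797), 2.9451534748077393)
```

View pics/crops.png

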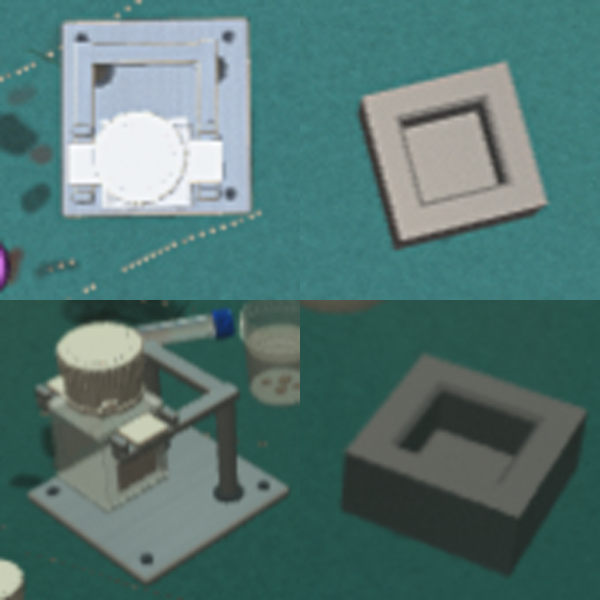

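```bash
cat > m2.py <<'E'
from h import *
f=np.load("top0.npz"); p,K,d,W=f["p"],f["K"],f["d"],f["W"]; c=[K,d,W]
g=cv2.cvtColor(p,cv2.COLOR_BGR2GRAY); hsv=cv2.cvtColor(p,cv2.COLOR_BGR2HSV)
print(g[178,318:372].tolist())
m=((g>140)&(hsv[...,1]<60)).astype(np.uint8)*255; z=np.zeros_like(m); z[137:220,303:383]=255
b=max(cv2.findContours(m&z,cv2.RETR_EXTERNAL,cv2.CHAIN_APPROX_NONE)[0],key=cv2.contourArea)
P=np.array([onz(q[0],40,*c)[:2] for q in b],np.float32); print("top face z40",cv2.minAreaRect(P))
D=lambda x,y,o:(o[0]+x/3.53-.35,o[1]+y/3.53-.35)
o=(205,200); e1,e2=onz(D(68,163,o),95,*c),onz(D(222,161,o),95,*c); print("ears",e1,e2,(e1+e2)/2)
print("cap top",onz(D(140,157,o),137,*c))
for a,bb in(((63,22),(65,214)),((246,18),(250,214)),((63,22),(246,18)),((65,214),(250,214))):
    u,v=onz(D(*a,o),8,*c),onz(D(*bb,o),8,*c); w=u-v; print("hanger edge",np.degrees(np.arctan2(w[1],w[0])),u[:2],v[:2])
f=np.load("scene0.npz"); s=[f["K"],f["d"],f["W"]]
print("cap scene",onz((218,185),137,*s))
D2=lambda x,y:(315+(x-300)/3.53-.35,205+(y-300)/3.53-.35)
C=np.array([onz(D2(*q),40,*s)[:2] for q in((425,353),(586,410),(517,517),(345,456))]); print("block scene",C.mean(0),np.linalg.norm(C-np.roll(C,1,0),axis=1)); w=C[1]-C[0]; print(np.degrees(np.arctan2(w[1],w[0])))
E
python3 m2.py
```

```text
[100, 78, 56, 97, 156, 176, 176, 174, 174, 173, 175, 162, 137, 156, 174, 174, 172, 171, 172, 173, 172, 170, 171, 171, 169, 172, 169, 170, 169, 171, 170, 168, 172, 172, 163, 121, 58, 74, 107, 141, 158, 169, 168, 166, 168, 169, 168, 156, 124, 105, 105, 104, 104, 107]
top face z40 ((607.2030029296875, 91.71150207519531), (93.83379364013672, 93.92852020263672), 14.648439407348633)
ears [449.13976454 342.88224726  95.        ] [451.37445447 254.54365795  95.        ] [450.25710951 298.71295261  95.        ]
cap top [450.21413524 298.03621588 137.        ]
hanger edge 2.305451405925756 [544.89936075 360.37953736] [422.60726472 355.4561251 ]
hanger edge 1.90384721536736 [548.78169282 243.20086234] [424.08616174 239.05590343]
hanger edge 91.8976140810123 [544.89936075 360.37953736] [548.78169282 243.20086234]
hanger edge 90.72791956333424 [422.60726472 355.4561251 ] [424.08616174 239.05590343]
cap scene [449.34474833 297.89071439 137.        ]
block scene [605.82257118  91.8421241 ] [97.37391733 92.61711453 93.58604784 91.2997259 ]
-75.89576143458821
```

Both views agree. The cap is at about (450,298) and the ears span 88 mm with yaw about 1.6°. The block is at about (606.5,91.7) with yaw about 14.5° and its top face measures 94 mm as given. I'll move to hover over the cap.

```bash
python3 -m inch '[[-0.017,-0.007,0,0,0,0.04,1],[-0.052,-0.021,0,0,0,0.12,1],[-0.094,-0.037,0,0,0,0.21,1],[-0.139,-0.055,0,0,0,0.31,1],[-0.181,-0.072,0,0,0,0.41,1],[-0.223,-0.088,0,0,0,0.50,1],[-0.264,-0.105,0,0,0,0.60,1],[-0.303,-0.120,0,0,0,0.69,1],[-0.331,-0.131,0,0,0,0.745,1],[-0.348,-0.138,0,0,0,0.785,1]]'
cat > w.py <<'E'
from h import *
import sys
s=robot.observe(); T=tool(); print(s["time"],s["tool_pos"].round(1),s["force"].round(1),s["joints"].round(2),"psi",np.arctan2(T[1,1],T[0,1]).round(3),"tilt",np.degrees(np.arccos(-T[2,2])).round(2),s["grip_width"])
p,K,d,W=shot("wrist"); np.savez(f"{sys.argv[1]}.npz",p=p,K=K,d=d,W=W,T=T); cv2.imwrite(f"pics/{sys.argv[1]}.png",p)
print(proj([[450,298,137]],K,d,W), W[:3,3].round(0),W[:3,2].round(2))
E
python3 w.py w1
```

```text
time: 0.93
tool_pos: [451.7, 295.5, 231.0]
tcp_rot: [0.0, 0.511, 0.859, -0.0]
force: [-0.9, 1.1, -0.5]
grip_width: 1.002
0.9333 [451.7 295.5 231. ] [-0.9  1.1 -0.5] [ 0.51  0.28  1.55 -0.    1.31  0.01] psi 0.497 tilt 0.03 1.0020630406902937
[[278.87909062 208.59566612]] [416. 362. 374.] [ 0.14 -0.26 -0.96]
```

View pics/w1.png

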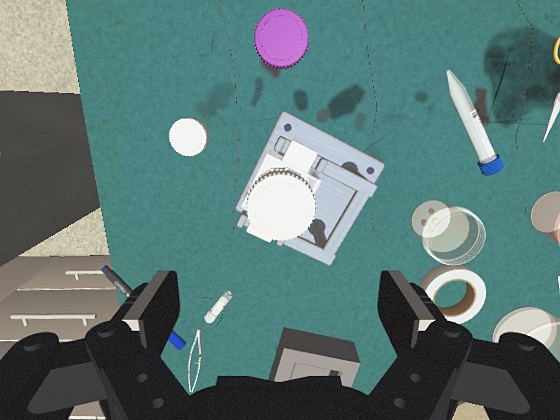

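The wrist view shows the cap's top face centred near (281,206), about 2 px from where I predicted, and nothing in the way of the fingers.

```bash
python3 - <<'E'
from h import *
f=np.load("w1.npz"); p,K,d,W=[f[k] for k in "pKdW"]; c=[K,d,W]
g=cv2.GaussianBlur(cv2.cvtColor(p,cv2.COLOR_BGR2GRAY),(3,3),0)
cs=cv2.HoughCircles(g[150:265,220:345],cv2.HOUGH_GRADIENT,1,20,param1=80,param2=15,minRadius=28,maxRadius=42)
print(K[0,0])
for q in cs[0][:3]:
    u,v=q[0]+220,q[1]+150; P=onz((u,v),137,*c); print(u,v,q[2],P.round(1), q[2]/K[0,0]*np.linalg.norm(P-W[:3,3]))
T=f["T"]; 
for P in ([450,298,106],[450.3,297.5,106]): print((T[:3,:3].T@(np.array(P)-T[:3,3])).round(1))
E
```

```text
343.92233771863926
280.5 206.5 33.7 [450.3 299.9 137. ] 24.23281523606859
[  3.1  -0.2 125. ]
[  2.5  -0.2 125. ]
```

```bash
python3 -m inch '[[0,0.001,0.01,0,0,0,1],[0,0.001,0.03,0,0,0,1],[0,0.001,0.05,0,0,0,1],[0,0.001,0.07,0,0,0,1],[0,0.001,0.09,0,0,0,1],[0,0.001,0.105,0,0,0,1],[0,0.001,0.117,0,0,0,1],[0,0.001,0.125,0,0,0,1],[0,0.001,0.125,0,0,0,1],[0,0.001,0.125,0,0,0,1]]'; python3 w.py w2
```

```text
time: 1.82
tool_pos: [449.9, 298.9, 106.2]
tcp_rot: [-0.0, 0.509, 0.861, -0.0]
force: [0.3, -0.2, -0.5]
grip_width: 1.002
1.8167 [449.9 298.9 106.2] [ 0.3 -0.2 -0.5] [0.52 0.42 1.68 0.   1.05 0.02] psi 0.503 tilt 0.03 1.001773750285871
[[278.51305883 314.66873853]] [414. 365. 249.] [ 0.14 -0.26 -0.96]
```

View pics/w2.png

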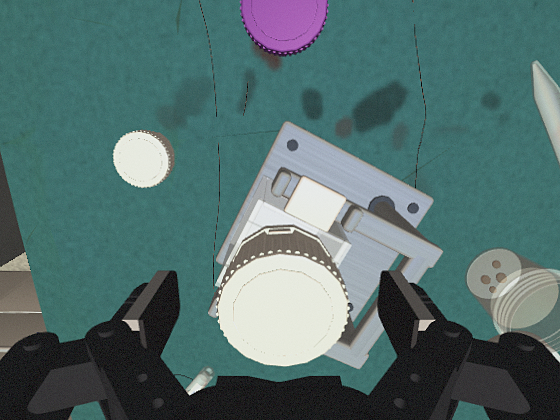

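The cap is centred at about (284,309) between the finger tips at columns 178 and 378. That is roughly 2 mm off-centre towards the right of the image, so I'll correct before closing.

```bash
python3 - <<'E'
from h import *
f=np.load("w2.npz"); p,K,d,W=[f[k] for k in "pKdW"]; T=f["T"]
P=onz((284,309),137,K,d,W); print(P, (T[:3,:3].T@(P-T[:3,3])).round(1), "cam x in tool",(T[:3,:3].T@W[:3,0]).round(2))
E
```

```text
[450.6133681  301.17128239 137.        ] [  1.6   1.7 -30.8] cam x in tool [-0.  1.  0.]
```

```bash
python3 -m inch '[[0.001,0.002,0,0,0,0,1],[0.001,0.002,0,0,0,0,1],[0.001,0.002,0,0,0,0,0.5],[0.001,0.002,0,0,0,0,0],[0.001,0.002,0,0,0,0,0],[0.001,0.002,0,0,0,0,0],[0.001,0.002,0,0,0,0,0],[0.001,0.002,0,0,0,0,0],[0.001,0.002,0,0,0,0,0],[0.001,0.002,0,0,0,0,0]]'; python3 -m inch '[[0,0,0,0,0,0,0],[0,0,0,0,0,0,0],[0,0,0,0,0,0,0],[0,0,-0.003,0,0,0,0],[0,0,-0.006,0,0,0,0],[0,0,-0.01,0,0,0,0],[0,0,-0.015,0,0,0,0],[0,0,-0.02,0,0,0,0],[0,0,-0.02,0,0,0,0],[0,0,-0.02,0,0,0,0]]'
```

```text
time: 2.7
tool_pos: [451.8, 300.5, 106.9]
tcp_rot: [0.0, 0.509, 0.861, 0.0]
force: [-1.3, -1.4, 5.0]
grip_width: 0.562
time: 3.53
tool_pos: [451.7, 300.5, 126.6]
tcp_rot: [0.0, 0.509, 0.861, 0.0]
force: [0.4, -0.1, -2.4]
grip_width: 0.563
```

Lifted: force -2.4 N matches the jar and cap's 2.2 N. Next I'll raise it well clear and move to above the well.

```bash
python3 -m inch '[[0,0,-0.005,0,0,0,0],[0,0,-0.013,0,0,0,0],[0,0,-0.023,0,0,0,0],[0,0,-0.033,0,0,0,0],[0,0,-0.043,0,0,0,0],[0,0,-0.053,0,0,0,0],[0,0,-0.063,0,0,0,0],[0,0,-0.069,0,0,0,0],[0,0,-0.073,0,0,0,0],[0,0,-0.075,0,0,0,0]]'; python3 w.py w3; python3 - <<'E'
from h import *
p,K,d,W=shot("scene"); cv2.imwrite("pics/s3.png",np.hstack([cv2.resize(p[100:260,160:320],(400,400)),cv2.resize(np.load("w3.npz")["p"][150:420,140:410],(400,400))]))
p,K,d,W=shot("top"); np.savez("top3.npz",p=p,K=K,d=d,W=W)
E
```

```text
time: 4.37
tool_pos: [451.7, 300.4, 201.9]
tcp_rot: [0.0, 0.509, 0.861, 0.0]
force: [-0.3, 0.1, -1.4]
grip_width: 0.567
4.3667 [451.7 300.4 201.9] [-0.3  0.1 -1.4] [ 0.52  0.31  1.58 -0.    1.25  0.02] psi 0.502 tilt 0.03 0.5666180519740689
[[275.12805212 228.29620463]] [415. 366. 345.] [ 0.14 -0.26 -0.96]
```

View pics/s3.png

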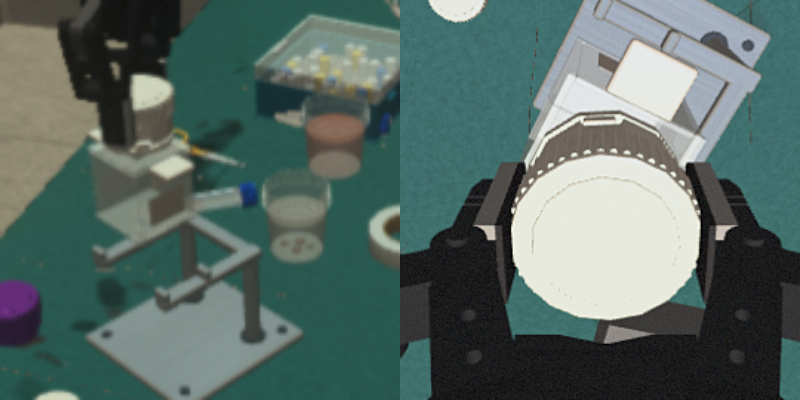

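The jar is held upright, clear of the hanger, and the cap sits centred in the jaws. From the ear edges in the wrist view I'll work out the jar's yaw and the transfer.

```bash
python3 - <<'E'
from h import *
f=np.load("w3.npz"); p,K,d,W=[f[k] for k in "pKdW"]; T=f["T"]
D=lambda x,y:(140+(x-400)*.675-.2,150+y*.675-.2)
q=[onz(D(*a),190.5,K,d,W) for a in((612,82),(637,38),(697,72),(672,122))]
for i,j in((0,1),(3,2),(1,2),(0,3)):
    w=q[j]-q[i]; print(np.degrees(np.arctan2(w[1],w[0])).round(1),np.linalg.norm(w).round(1))
P=onz(D(605,235),232.5,K,d,W); off=T[:3,:3].T@(P-T[:3,3]); print("cap",P.round(1),off.round(1))
o=(q[1]+q[2])/2; a=np.radians(91.6); print("jar axis from ear tip",o-44*np.array([np.cos(a),np.sin(a),0]))
psi1=.502+np.radians(12.9); Rn=R.from_euler("z",psi1-.502).as_matrix()@T[:3,:3]
tcp=np.array([607,94,0])-Rn@np.array([1.2,0,0]); print("tcp target",tcp, "shift",T[:3,:3].T@(tcp-T[:3,3]))
E
```

```text
90.3 16.1
95.4 18.3
-0.9 21.9
-6.0 23.7
cap [450.4 301.7 232.5] [  1.7  -0.5 -30.6]
jar axis from ear tip [450.84129912 299.35470945 190.5       ]
tcp target [6.07797653e+02 9.31034789e+01 2.74949373e-06] shift [-256.85980014   37.00605322  201.9217768 ]
```

```bash
python3 -m inch '[[-0.008,0.001,0,0,0,-0.007,0],[-0.026,0.004,0,0,0,-0.024,0],[-0.051,0.007,0,0,0,-0.047,0],[-0.08,0.012,0,0,0,-0.074,0],[-0.112,0.016,0,0,0,-0.103,0],[-0.145,0.021,0,0,0,-0.133,0],[-0.177,0.026,0,0,0,-0.163,0],[-0.206,0.03,0,0,0,-0.19,0],[-0.231,0.033,0,0,0,-0.213,0],[-0.247,0.036,0,0,0,-0.228,0]]'; python3 -m inch '[[-0.008,0.001,0,0,0,-0.006,0],[-0.01,0.001,0.005,0,0,-0.008,0],[-0.01,0.001,0.015,0,0,-0.008,0],[-0.01,0.001,0.027,0,0,-0.008,0],[-0.01,0.001,0.039,0,0,-0.008,0],[-0.01,0.001,0.051,0,0,-0.008,0],[-0.01,0.001,0.063,0,0,-0.008,0],[-0.01,0.001,0.073,0,0,-0.008,0],[-0.01,0.001,0.078,0,0,-0.008,0],[-0.01,0.001,0.08,0,0,-0.008,0]]'; python3 w.py w4; python3 - <<'E'
from h import *
T=[]
for n in("scene","top"):
    p,K,d,W=shot(n); np.savez(n+"4.npz",p=p,K=K,d=d,W=W); T.append(p)
A=cv2.resize(T[0][165:295,300:430],(390,390),interpolation=cv2.INTER_CUBIC);B=cv2.resize(T[1][130:230,295:395],(400,390),interpolation=cv2.INTER_CUBIC)
cv2.imwrite("pics/v4.png",np.hstack([A,B])); cv2.imwrite("pics/w4.png",np.load("w4.npz")["p"])
E
```

```text
time: 5.35
tool_pos: [603.1, 98.2, 200.5]
tcp_rot: [-0.0, 0.408, 0.913, -0.0]
force: [0.6, -0.0, -2.6]
grip_width: 0.566
time: 6.18
tool_pos: [609.0, 94.5, 120.1]
tcp_rot: [-0.001, 0.404, 0.915, -0.0]
force: [0.6, -0.3, -2.1]
grip_width: 0.562
6.1833 [609.   94.5 120.1] [ 0.6 -0.3 -2.1] [ 0.09  0.55  1.43 -0.    1.16 -0.64] psi 0.738 tilt 0.08 0.5619576880134846
[[ 337.94771997 -436.20870488]] [558. 150. 263.] [ 0.2  -0.22 -0.96]
```

View pics/v4.png

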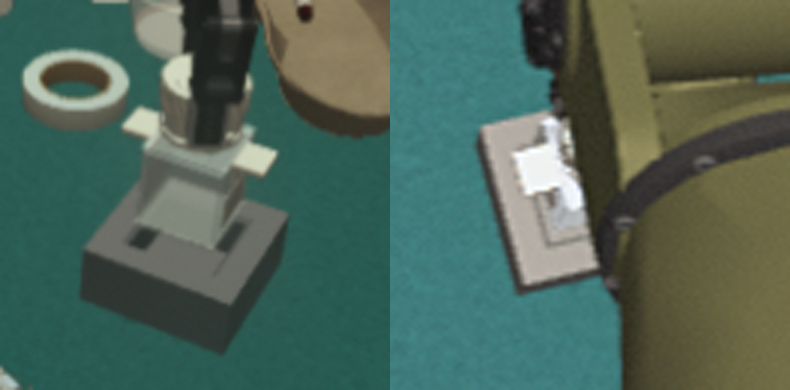

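View pics/w4.png

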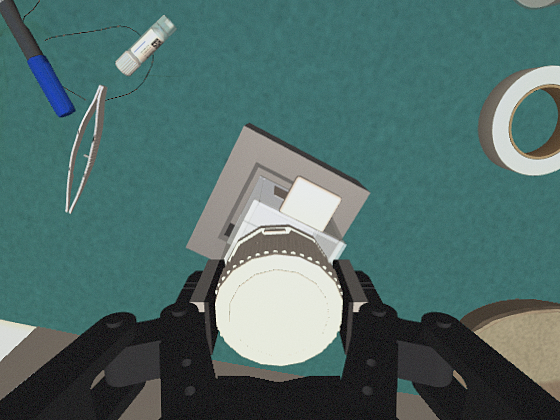

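```bash
python3 - <<'E'
from h import *
f=np.load("w4.npz"); p,K,d,W=[f[k] for k in "pKdW"]; T=f["T"]
c=(K,d,W)
A,B,C=[onz(q,40,*c) for q in((248,126),(368,190),(189,246))]
for a,b in((A,B),(A,C)):
    w=b-a; print("block edge",np.degrees(np.arctan2(w[1],w[0])).round(1),np.linalg.norm(w).round(1),a.round(1),b.round(1))
for a in (14,15):
    u=np.array([np.cos(np.radians(a)),np.sin(np.radians(a)),0]);v=np.array([-u[1],u[0],0]); 
    eB=(B-A)/np.linalg.norm(B-A); e1=min((u,v,-u,-v),key=lambda x:-x@eB); eC=(C-A)/np.linalg.norm(C-A); e2=min((u,v,-u,-v),key=lambda x:-x@eC)
    print("centre",A+47*(e1+e2), B-47*e1+47*e2)
E_=[onz(q,108.2,*c) for q in((296,177),(341,196),(325,233),(280,212))]
for i,j in((0,1),(3,2),(0,3),(1,2)):
    w=E_[j]-E_[i]; print("ear",np.degrees(np.arctan2(w[1],w[0])).round(1),np.linalg.norm(w).round(1))
tip=(E_[0]+E_[1])/2
for a in(11,13,15):
    r=np.radians(a+90); print("jar axis",a,(tip-44*np.array([np.cos(r),np.sin(r),0])).round(1))
P=onz((279,308),150.2,*c); print("cap",P.round(1),(T[:3,:3].T@(P-T[:3,3])).round(1))
# enlarge ears and block for refined look
cv2.imwrite("pics/w4c.png",cv2.resize(p[110:270,170:380],(798,608),interpolation=cv2.INTER_CUBIC)[:600])
# scene: ear tips and block corners
s=np.load("scene4.npz"); c=(s["K"],s["d"],s["W"]); D=lambda x,y:(300+x/3-.3,165+y/3-.3)
t1,t2=onz(D(137,123),108.2,*c),onz(D(262,160),108.2,*c); print("scene ears",t1.round(1),t2.round(1),((t1+t2)/2).round(1),np.linalg.norm(t1-t2), np.degrees(np.arctan2(*(t1-t2)[[1,0]])))
E
```

```text
block edge 14.5 89.4 [552.5 127.1  40. ] [639.1 149.5  40. ]
block edge -75.8 93.1 [552.5 127.1  40. ] [575.4  36.8  40. ]
centre [609.48790798  92.84221489  40.        ] [604.82050726  92.48830778  40.        ]
centre [610.07668871  93.84176622  40.        ] [605.82005859  91.89952706  40.        ]
ear 19.2 22.9
ear 16.2 24.1
ear -71.3 18.3
ear -67.8 19.6
jar axis 11 [604.7  92.2 108.2]
jar axis 13 [606.2  92.5 108.2]
jar axis 15 [607.7  92.9 108.2]
cap [607.8  95.6 150.2] [  1.7  -0.2 -30.1]
scene ears [593.1 127.6 108.2] [616.4  55.5 108.2] [604.8  91.6 108.2] 75.6814353059359 107.91708211439568
```

View pics/w4c.png

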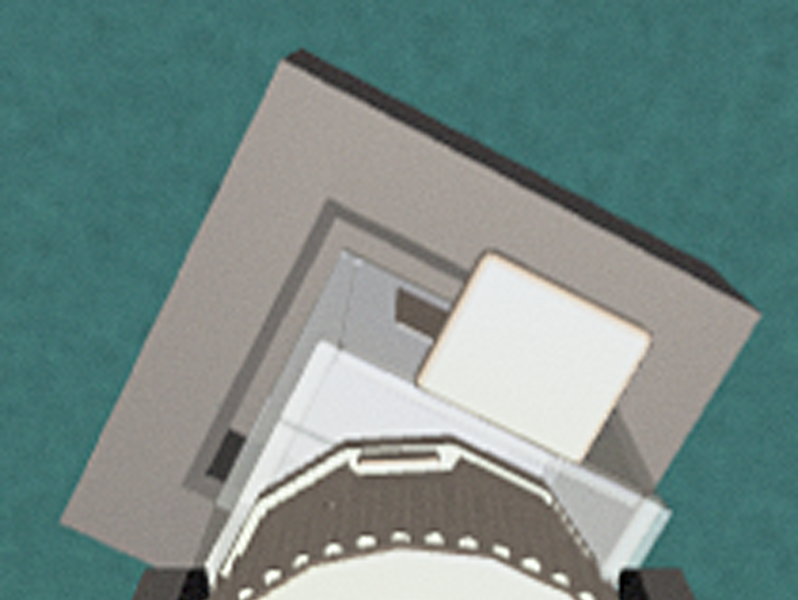

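The crop shows the block's top-face corners at (283,58), (757,318) and (62,523), and the well's outer rim corners at (330,200) and (187,485). The ear's corners are at (487,252), (650,335), (580,460) and (418,382), and the jar's shoulder edge runs from (320,343) to (668,512). The jar is over the well, and its yaw is within a few degrees of the block's.

```bash
python3 - <<'E'
from h import *
f=np.load("w4.npz"); p,K,d,W=[f[k] for k in "pKdW"]; T=f["T"]; c=(K,d,W)
D=lambda q:(170+q[0]/3.8-.37,110+q[1]/3.8-.37)
def L(name,pts,z):
    Q=[onz(D(q),z,*c) for q in pts]; 
    for a,b in zip(Q,Q[1:]): w=b-a; print(name,np.degrees(np.arctan2(w[1],w[0])).round(1)%90,np.linalg.norm(w).round(1))
    return np.array(Q)
b=L("block",[(62,523),(283,58),(757,318)],40); h=L("hole rim",[(187,485),(330,200)],40)
e=L("ear",[(418,382),(487,252),(650,335),(580,460)],108.2); j=L("jar top",[(320,343),(668,512)],109.2); jb=L("jarbot",[(345,252),(225,505)],51.2)
a=np.radians(14.5); u=np.array([np.cos(a),np.sin(a),0]);v=np.array([-u[1],u[0],0])
print("block centre: corners mid C-B",(b[0]+b[2])/2,"from A",b[1]+47*u-47*v, "hole", h[1]+30*u-30*v)
for a in(14.5,16.5):
    a=np.radians(a);u=np.array([np.cos(a),np.sin(a),0]);v=np.array([-u[1],u[0],0])
    print("jar axis: ear",(e[1]+e[2])/2-44*v,"top",j.mean(0)-25*v,"bottom corner",jb[0]+25*u-25*v)
E
```

```text
block 14.799999999999997 94.5
block 13.8 93.6
hole rim 14.799999999999997 59.1
ear 15.400000000000006 18.4
ear 15.2 22.7
ear 16.200000000000003 18.2
jar top 15.3 49.2
jarbot 16.5 49.9
block centre: corners mid C-B [607.76690099  91.43244784  40.        ] from A [607.5071634   92.20359825  40.        ] hole [608.25835137  91.77983402  40.        ]
jar axis: ear [607.7346987   92.90264116 108.2       ] top [608.19748014  92.97393658 109.2       ] bottom corner [608.9993154   92.39842596  51.2       ]
jar axis: ear [609.21465369  93.313069   108.2       ] top [609.03836365  93.20713422 109.2       ] bottom corner [609.60700128  93.47250712  51.2       ]
```

Jar and well agree to within about 1.5 mm and 1°. I'll correct that and lower.

```bash
python3 -m inch '[[0,-0.001,0,0,0,0.01,0],[0,-0.001,0.001,0,0,0.01,0],[0,-0.001,0.004,0,0,0.01,0],[0,-0.001,0.008,0,0,0.01,0],[0,-0.001,0.012,0,0,0.01,0],[0,-0.001,0.016,0,0,0.01,0],[0,-0.001,0.02,0,0,0.01,0],[0,-0.001,0.024,0,0,0.01,0],[0,-0.001,0.028,0,0,0.01,0],[0,-0.001,0.03,0,0,0.01,0]]'; 
```

```text
time: 7.17
tool_pos: [608.5, 93.7, 90.5]
tcp_rot: [-0.0, 0.409, 0.913, -0.0]
force: [-0.8, 0.2, -2.6]
grip_width: 0.562
```

Already inside the well mouth, and only the jar's weight registers. I'll go on down to the floor.

```bash
python3 -m inch '[[0,0,0.002,0,0,0,0],[0,0,0.004,0,0,0,0],[0,0,0.006,0,0,0,0],[0,0,0.008,0,0,0,0],[0,0,0.009,0,0,0,0],[0,0,0.01,0,0,0,0],[0,0,0.011,0,0,0,0],[0,0,0.0115,0,0,0,0],[0,0,0.012,0,0,0,0],[0,0,0.012,0,0,0,0]]'; python3 -c "
from h import *
s=robot.observe();print(s['force'],s['torque'],s['tool_pos'])"
```

```text
time: 8.0
tool_pos: [608.8, 93.7, 79.4]
tcp_rot: [0.0, 0.409, 0.913, 0.0]
force: [-0.9, -0.7, -1.3]
grip_width: 0.561
[-0.93805361 -0.69135404 -1.32957955] [-0.01225628 -0.01126654 -0.00755285] [608.76815348  93.7491136   79.42625286]
```

```bash
python3 -m inch '[[0,0,0.0003,0,0,0,0],[0,0,0.0006,0,0,0,0],[0,0,0.0009,0,0,0,0],[0,0,0.0012,0,0,0,0],[0,0,0.0015,0,0,0,0],[0,0,0.0015,0,0,0,0],[0,0,0.0015,0,0,0,0],[0,0,0.0015,0,0,0,0],[0,0,0.0015,0,0,0,0],[0,0,0.0015,0,0,0,0]]'; python3 -c "
from h import *
s=robot.observe();print(s['force'],s['torque'],s['tool_pos'])"
```

```text
time: 8.83
tool_pos: [609.1, 93.7, 78.9]
tcp_rot: [0.001, 0.409, 0.913, 0.0]
force: [-2.7, -1.1, 8.3]
grip_width: 0.565
[-2.7010398  -1.08270167  8.27173804] [-0.05800209  0.59601058  0.02157559] [609.06686832  93.74019921  78.92162167]
```

Seated: 8 N contact at TCP z 78.9, the height I expected. Now I'll unscrew counter-clockwise, which is negative about tool z.

```bash
python3 -m inch '[[0,0,0,0,0,-0.03,0],[0,0,0,0,0,-0.08,0],[0,0,0,0,0,-0.14,0],[0,0,0,0,0,-0.2,0],[0,0,0,0,0,-0.26,0],[0,0,0,0,0,-0.32,0],[0,0,0,0,0,-0.38,0],[0,0,0,0,0,-0.44,0],[0,0,0,0,0,-0.5,0],[0,0,0,0,0,-0.55,0]]'; python3 -c "
from h import *
s=robot.observe();print(s['force'],s['torque'],s['joints'])"
```

```text
time: 9.67
tool_pos: [608.9, 93.3, 78.9]
tcp_rot: [0.0, 0.145, 0.989, -0.0]
force: [-6.3, -3.8, 11.1]
grip_width: 0.561
[-6.34591559 -3.80177983 11.12532029] [-0.70913938  0.93536598 -0.43960673] [ 9.28030874e-02  6.00407183e-01  1.46254602e+00 -6.11537321e-04
  1.07796165e+00 -1.18741785e+00]
```

```bash
python3 -m inch '[[0,0,0,0,0,-0.06,0],[0,0,0,0,0,-0.12,0],[0,0,0,0,0,-0.18,0],[0,0,0,0,0,-0.24,0],[0,0,0,0,0,-0.3,0],[0,0,0,0,0,-0.36,0],[0,0,0,0,0,-0.42,0],[0,0,0,0,0,-0.48,0],[0,0,0,0,0,-0.53,0],[0,0,0,0,0,-0.55,0]]'; python3 w.py w5; python3 -c "
from h import *
s=robot.observe();print(s['force'],s['torque'],s['tool_pos'])
p,K,d,W=shot('scene'); a=np.load('w5.npz')['p']
cv2.imwrite('pics/v5.png',np.hstack([cv2.resize(p[165:295,300:430],(400,400),interpolation=cv2.INTER_CUBIC),cv2.resize(a[110:380,145:415],(400,400))]))"
```

```text
time: 10.5
tool_pos: [608.9, 93.2, 79.0]
tcp_rot: [0.0, -0.129, 0.992, -0.0]
force: [-6.7, -4.1, 11.6]
grip_width: 0.562
10.5 [608.9  93.2  79. ] [-6.7 -4.1 11.6] [ 0.09  0.6   1.46 -0.    1.08 -1.74] psi 1.83 tilt 0.06 0.5615729082711004
[[900.32284613  81.18010357]] [536.  74. 222.] [ 0.28  0.07 -0.96]
[-5.86623709 -4.93117838 11.25422007] [-0.6497963   0.94351223 -0.32726651] [608.91514687  93.21634035  79.01919765]
```

View pics/v5.png

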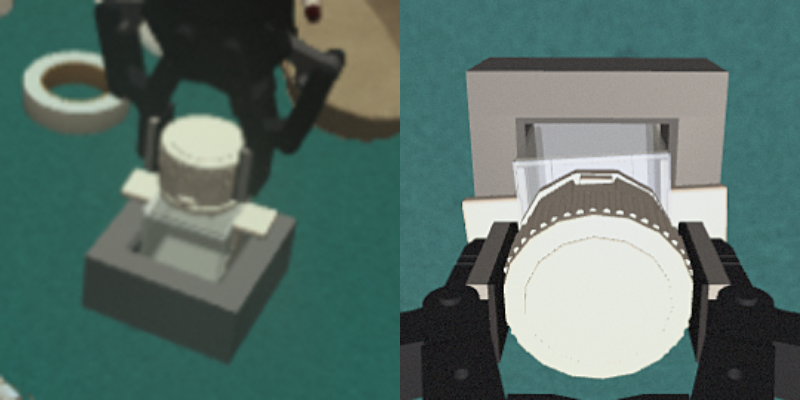

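The jar stands in the well with the block's edges parallel to its own. The cap's window stays at the same place relative to the gripper, so it hasn't slipped and the ring is at about 1.0–1.1. I'll lift straight up, slowly at first.

```bash
python3 -m inch '[[0,0,-0.002,0,0,0,0],[0,0,-0.004,0,0,0,0],[0,0,-0.006,0,0,0,0],[0,0,-0.008,0,0,0,0],[0,0,-0.01,0,0,0,0],[0,0,-0.012,0,0,0,0],[0,0,-0.014,0,0,0,0],[0,0,-0.015,0,0,0,0],[0,0,-0.015,0,0,0,0],[0,0,-0.015,0,0,0,0]]'; python3 -m inch '[[0,0,-0.003,0,0,0,0],[0,0,-0.006,0,0,0,0],[0,0,-0.01,0,0,0,0],[0,0,-0.014,0,0,0,0],[0,0,-0.018,0,0,0,0],[0,0,-0.022,0,0,0,0],[0,0,-0.025,0,0,0,0],[0,0,-0.028,0,0,0,0],[0,0,-0.029,0,0,0,0],[0,0,-0.029,0,0,0,0]]'; python3 -m inch '[[0,0,0,0,0,0,0],[0,0,0,0,0,0,0],[0,0,0,0,0,0,0],[0,0,0,0,0,0,0],[0,0,0,0,0,0,0],[0,0,0,0,0,0,0],[0,0,0,0,0,0,0],[0,0,0,0,0,0,0],[0,0,0,0,0,0,0],[0,0,0,0,0,0,0]]';python3 w.py w6; python3 -c "
from h import *
p,K,d,W=shot('scene'); np.savez('scene6.npz',p=p,K=K,d=d,W=W); a=np.load('w6.npz')['p']
cv2.imwrite('pics/v6.png',np.hstack([cv2.resize(p[165:295,300:430],(400,400),interpolation=cv2.INTER_CUBIC),cv2.resize(a[110:380,145:415],(400,400))]))"
```

```text
time: 11.43
tool_pos: [608.7, 93.8, 92.8]
tcp_rot: [0.0, -0.128, 0.992, 0.0]
force: [0.1, -0.3, -0.3]
grip_width: 0.563
time: 12.27
tool_pos: [608.8, 93.7, 122.1]
tcp_rot: [0.0, -0.128, 0.992, -0.0]
force: [0.3, -0.2, -0.3]
grip_width: 0.568
time: 13.1
tool_pos: [608.7, 93.7, 121.8]
tcp_rot: [-0.0, -0.128, 0.992, -0.0]
force: [0.1, 0.4, -0.8]
grip_width: 0.562
13.1 [608.7  93.7 121.8] [ 0.1  0.4 -0.8] [ 0.09  0.55  1.43 -0.    1.16 -1.73] psi 1.828 tilt 0.0 0.562495523174008
[[860.78268366  57.00902031]] [536.  74. 265.] [ 0.28  0.07 -0.96]
```

View pics/v6.png

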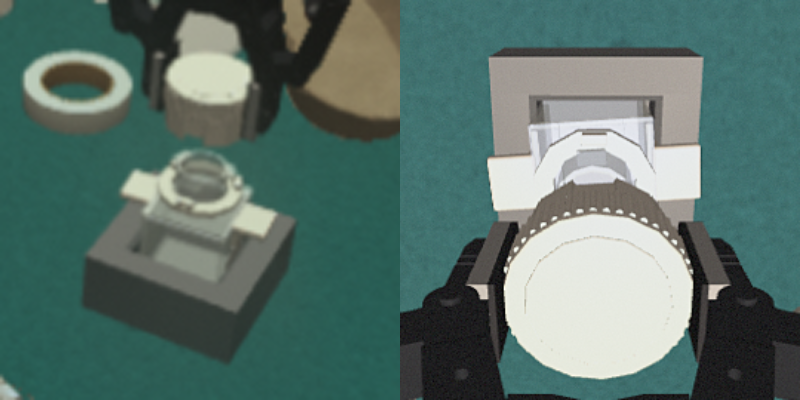

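The cap hangs level over the open jar, which is still seated in the well. The lift of 42.8 mm puts its lower edge about 29 mm above the mouth.

```bash
python3 -c "
from plant import robot
print(robot.sign_off())"
```

```text
the job is handed in; nothing more can be done
None
```

I finished the job and handed it in at about 13 s of the 48 s allowed. No verdict came back.

**What I did:** I gripped the closed cap and lifted the jar off the hanger. I stood it in the well, turned it about 13° to match the block, then unscrewed the cap 1.1 rad counter-clockwise. I lifted the cap straight up 43 mm and it is still held.

**Last checks:**
- **Seating:** The jar touched the floor with about 8 N at TCP z 78.9 mm, the height I expected. It stayed put when the cap came off.
- **Cap:** The tool is level to within 0.1°, and the cap's lower edge is about 29 mm above the mouth. The force was near zero after the lift (-0.3 to -0.8 N), which fits the cap's weight alone.
- **Ring:** I could not read it directly. I estimate 1.0–1.1 rad, from the tool's turn, no visible slip of the cap in the fingers and the jar's 0.09 rad play.
- **Other things on the table:** The arm stayed well above them and I saw no contact, but I did not measure their positions again at the end.

**Disagreements:** The wrist camera and the fixed cameras differed by up to about 3 mm on the cap's position, so I placed the jar by the wrist view. The unscrewing also built up 6–8 N of sideways force, which vanished once the cap was lifted.

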